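# Close a phantom mould on its dowels and hold it shut

## Task

Get the casting mould for an ultrasound phantom ready: first move the black slide grip along its track until it is level with the steel pointer, so that the target pin sits at the right place in the cavity. Then fit the upper mould half onto the two dowels of the lower half and press it down against the spring plungers until the halves meet flush all round. Finish while still holding the mould pressed shut, as it springs open when let go; leave the other things on the bench alone.

Things in the scene. Friction and masses are not known exactly. Their poses are not given: they have to be found in the camera images.
- lower: Lower mould half, fixed on the bench: grey plastic block 70 x 150 mm (x, y) with an open cavity, on an aluminium base plate 10 mm thick spanning x -135 to +40, y -85 to +85 mm. Origin on the bench under the block's centre; z up, y along its length. Top (parting) face at z = 50 mm. The slide's track runs along y at x = -85 mm, its top at z = 24 mm.
- dowel_a (a point): Tip of the first dowel, at (0, -58, 68) mm of lower: steel, upright, 8 mm in diameter, tapered at the tip, 18 mm tall above the parting face.
- dowel_b (a point): Tip of the second, equal dowel, at (18, +58, 68) mm of lower. The offset lets the upper half fit one way round only.
- parting (a point): Centre of the lower half's parting face, at (0, 0, 50) mm of lower. Two brass spring plungers, 9 mm in diameter, at (24, -58) and (-24, +58) mm from here, stand 6 mm above the face; together they push up with 6 N at first touch and 12 N when pressed flush.
- upper: Upper mould half, loose (about 0.3 kg), right side up: grey plastic plate 70 x 150 x 20 mm (x, y, z) with a grip rib on top. Origin at the centre of its underside. Two dowel holes 10.4 mm wide go through it at (x, y) = (0, -58) and (18, +58) mm, chamfered below; a third hole at (-21, +28) mm is for filling. Its yaw starts within 1 rad of the lower half's; closed, both have the same x and y axes.
- rib (a point): Centre of the upper half's grip rib, which is 22 mm (x) x 56 mm (y) x 46 mm tall, in the middle of the plate and of the same grey plastic. It lies 43 mm above the underside; the rib's top is 23 mm above it, the plate's top 23 mm below. Axes are the upper half's. Closed, it lies at (0, 0, 93) mm of lower.
- slide (a joint): Position of the slide along its track, 0 to 0.07 m, growing along +y of lower; at value q the grip's centre is at y = -0.035 + q in the frame of lower. It moves with about 1.5 N and stays where it is left.
- slide_grip (a point): Centre of the black slide grip, a block 28 mm (x) x 20 mm (y) x 46 mm tall with a white line across its middle, standing on the track at x = -85 mm of lower, this point at z = 47.5 mm above the bench; axes those of lower. From its +x side, 6 mm below this point, a steel target pin 6 mm thick reaches into the mould's cavity and moves with it.
- pointer: Steel pointer block, 12 x 8 x 16 mm, fixed on the base plate on the -x side of the track (x = -122 mm of lower), its tip pointing to the track; origin in the middle of its underside, axes those of lower. The slide is level with it when both have the same y in the frame of lower.
- marker: Bystander: felt marker, 135 x 14 x 14 mm, lying on the bench between the two mould halves.
- tape: Bystander: roll of paper tape, 56 mm wide, 18 mm high, at the far side.
- gel: Bystander: gel bottle 58 mm wide, 150 mm tall, at the far side.
- jar: Bystander: glass jar 64 mm wide, 75 mm tall, at the far side.
- beaker: Bystander: clear beaker 72 mm wide, 80 mm tall, at the far side.
- spatula: Bystander: spatula lying along x at the right edge of the blue pad.
- probe: Bystander: white ultrasound probe, about 140 x 56 x 28 mm, lying along x at the left edge of the blue pad.
Things that resemble listed ones, but are neither listed nor needed, are in the scene too. What is shaped like the lower but blue or turquoise is not meant.

How it is judged:
On the way, in this order (a step that is already met when the one before it is completed fails the run):
1. the slide grip stands level with the pointer (within 4 mm) (y of slide_grip in the frame of pointer between -0.004 and 0.004 m), for 0.2 s.
2. the upper half is on the dowels and pressed flush on the lower half (x of rib in the frame of lower between -0.0025 and 0.0025 m and y of rib in the frame of lower between -0.0025 and 0.0025 m and z of rib in the frame of lower between 0.0912 and 0.0948 m and angle between the z axis of rib and the z axis of lower, either way round below 0.03 rad and angle between the y axis of rib and the y axis of lower, either way round below 0.04 rad), for 0.2 s.
At the end, for the whole second after the job is handed in: Slide level with the pointer within 4 mm; the upper half on its dowels (within 2.5 mm and 0.04 rad) and flush with the lower half within 1.8 mm, tilted under 0.03 rad; the fingers still touch the upper half and the halves press on one another with more than 8 N, through the last second (all of step 1 and all of step 2 and contact force between the fingers and upper above 2 N and contact force between upper and lower above 8 N); the arm keeps its last pose, push and grip.
It fails at once if a bystander is shoved more than 40 mm (distance of any of marker, tape, gel, jar, beaker, spatula, probe from where it was at the start of the episode above 0.04 m).
It also fails if it takes over 53 s, if anything falls off the work surface, if the arm or the gripper's body presses on something with over 40 N, if the wrist force passes 120 N, or if a joint passes its speed limit or range.

## Robot

A 6-joint arm with a two-finger parallel gripper is mounted at the origin on the work surface. World frame = base frame: x ahead of the robot, y to its left, z up, the work surface at z = 0. Lengths are in m, angles in rad, forces in N, time in s.
With the tool pointing down it reaches from about 0.35 to 0.925 m from the base axis. Payload 6.4 kg.
Tool frame: the origin (TCP) lies on the centre line of the jaws, within the pads' length; the fingertips stand ctrl.nose_length ahead of it and the grasp point (between the pads) lies 11 mm behind it (ctrl.nose_length is the distance from the TCP to the fingertips, in m); z points along the fingers, y is the line along which they close (so a half turn about z gives the same grasp; the last joint's range is limited). The gripper opens to 85 mm and grips with 20 to 120 N. Pads are 22 mm wide; open, the fingers measure 114 mm over their backs; the gripper's body (76 mm by 85 mm) begins 54 mm behind the grasp point. The pads swing forward as they close: fully open they stand 13 mm farther back than shut.
Start: joints at [1.111, 0.245, 1.558, -0, 1.339, -0.174], TCP at [0.183, 0.624, 0.239] pointing down, gripper open.
Joint ranges: [-3.13, 3.13], [-1.02, 2.26], [0.13, 2.54], [-0.95, 4.09], [0.21, 2.88], [-2.74, 2.74]. Speed limits (rad/s): [2.57, 2.57, 3.14, 3.14, 3.14, 3.14].

## Interface

Orientations are given as a unit quaternion [w, x, y, z].
In Python, from plant import ctrl gives the robot as it stands. The module is installed in compiled form; this text tells all that it offers.
- The arm moves only by the tool drive_tool, never from a script. Its argument "targets" is a list of rows, each an object of numbers: "x", "y", "z": the shift along the tool's x, y, z in cm; "roll": the turn about the tool's z in degrees; "fingers": the finger opening in cm, from 0 to 8.54. In form: [{"x": .., "y": .., "z": .., "roll": .., "fingers": ..}, ...]. A call has 1 to 8 rows; each row shifts and turns the commanded pose from where the row before left it, along the tool's axes as they then stand; what a row does not reach is not made up. A row lasts 1/10 s, in which the tool goes at most 50 mm and 8.59 degrees, less where a joint would pass 70% of its speed; a pose out of reach is approached as far as the arm can. A call with a gripper value outside its range is refused whole. The fingers move at their own pace and stop on an object; "newtons" is the grip in N (left out, the last holds). Time passes only in rows, so rows that do not move let the fingers close. It gives the time, the measured TCP pose, the force, the opening and the grip force at its end, in the units of the state.
- ctrl.get_obs(): the state, without advancing time (a new reading comes with each control period).
- ctrl.snapshot(name): name is "scene" or "top" or "wrist"; returns a dict with "frame" (420x560x3 uint8, red, green, blue), "intrinsics" (3x3 intrinsics, pixels), "cam_to_world" (4x4, takes a point from camera to world coordinates). Camera axes: x right, y up, looking along -z (the intrinsics and any distortion apply to the point x, -y, -z); pixel columns grow to the right and rows downward; lengths in m; the calibration is good to about 2 mm. A picture is of the moment at which its call begins. There is no depth.
- ctrl.sign_off(): hands the job in; it is judged then, once.
The state is a dict: "time": time; "joint_positions": joint angles; "dq": joint speeds; "joint_torque": joint torques, N m; "tool_pos": TCP position; "tcp_rot": TCP orientation; "force": force on the tool from outside, world axes, zero at the start; "moment": the same for the moment, N m; "grip_width": opening from 0.0 (shut) to 1.0 (fully open); "gripper_force": force on a finger pad.
Only numpy, scipy, OpenCV 4.12 (cv2) and the standard library are available. Lean on these libraries where they do the work, as an engineer would, in place of code of your own. Each camera call takes 0.05 s, during which the arm holds its last target. There are 200 camera calls.

## Working session

There is one attempt and no reset: what is moved stays moved. The work goes in short steps, Python scripts to look and compute and a tool call to move; the robot and the scene stay as the last step left them, time stands still between calls to the robot, and variables do not carry over. Pictures are saved under pics/ and viewed, at most 11 in all, crops included, and the job is handed in when it is done.

Besides the shell and the picture viewer there is one more tool, called after "Emit:" as name(argument=value, ...), one argument or row to a line, values as JSON. drive_tool: Moves the arm, as the interface text tells. Its arguments: {"type":"object","properties":{"targets":{"type":"array"},"newtons":{"type":"number"}},"required":["targets"]}

```bash
mkdir -p pics; python3 - <<'E'
from plant import ctrl
import cv2,numpy as np
o=ctrl.get_obs()
print(ctrl.nose_length,o['time'],o['tool_pos'],o['tcp_rot'],o['grip_width'])
for n in ('scene','top','wrist'):
    s=ctrl.snapshot(n); np.savez('pics/%s0.npz'%n,**s)
    cv2.imwrite('pics/%s0.png'%n,s['frame'][:,:,::-1]); print(n,s['intrinsics'].round(1).tolist(),s['cam_to_world'].round(3).tolist(),s.keys())
a=cv2.resize(cv2.imread('pics/top0.png'),(800,600),interpolation=cv2.INTER_CUBIC);cv2.imwrite('pics/top0b.png',a)
E
```

```text
0.008 0.0 [0.18299486 0.62313474 0.23815883] [-3.00354591e-04  1.42410809e-01  9.89807158e-01 -9.28068738e-04] 0.9996464519009646
scene [[409.7, 0.0, 283.5], [0.0, 409.7, 211.6], [0.0, 0.0, 1.0]] [[0.615, -0.658, 0.434, 1.0], [0.788, 0.521, -0.328, -0.322], [-0.01, 0.544, 0.839, 0.918], [0.0, 0.0, 0.0, 1.0]] dict_keys(['frame', 'intrinsics', 'cam_to_world'])
top [[386.2, 0.0, 277.7], [0.0, 386.2, 210.7], [0.0, 0.0, 1.0]] [[0.004, 0.988, -0.154, 0.394], [-1.0, 0.005, 0.008, 0.015], [0.008, 0.154, 0.988, 1.099], [0.0, 0.0, 0.0, 1.0]] dict_keys(['frame', 'intrinsics', 'cam_to_world'])
wrist [[307.4, 0.0, 283.0], [0.0, 307.4, 208.8], [0.0, 0.0, 1.0]] [[0.282, -0.908, -0.311, 0.102], [0.96, 0.266, 0.092, 0.647], [-0.001, -0.324, 0.946, 0.373], [0.0, 0.0, 0.0, 1.0]] dict_keys(['frame', 'intrinsics', 'cam_to_world'])
```

View pics/top0b.png

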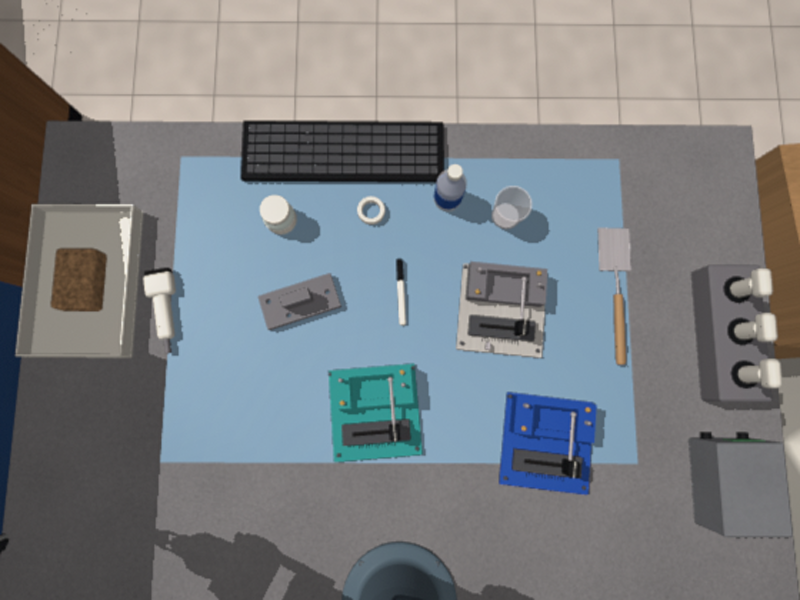

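View pics/scene0.png

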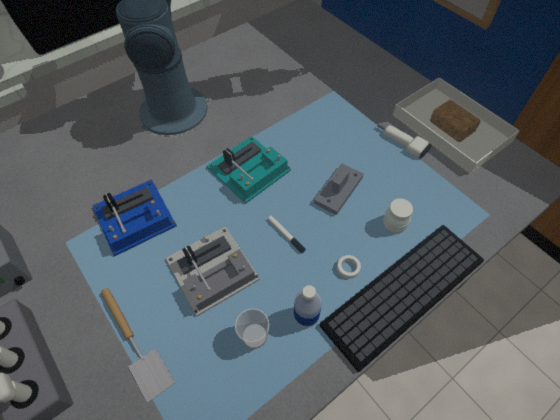

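The top view shows the grey lower half around (502,310) of the 800-wide picture, with the slide at its right end (522,327) and the pointer near (488,345). The upper half is at (302,300), and the marker stands between them at (402,290). The scene view shows the same layout, with the lower at (212,270) and the upper at (340,188). Next I'll enlarge the parts that matter.

```bash
python3 - <<'E'
import cv2,numpy as np
t=cv2.imread('pics/top0.png');s=cv2.imread('pics/scene0.png')
def c(im,x0,y0,w,h,W,H): return cv2.resize(im[y0:y0+h,x0:x0+w],(W,H),interpolation=cv2.INTER_CUBIC)
A=c(t,315,178,75,75,400,400);B=c(s,160,225,104,104,400,400) 
C=c(t,175,185,75,37,400,200);D=c(s,300,155,75,60,250,200)
out=np.zeros((600,800,3),np.uint8);out[:400,:400]=A;out[:400,400:]=B;out[400:,:400]=C;out[400:,400:650]=D
cv2.imwrite('pics/crop1.png',out)
E
```

```text
(no output)
```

View pics/crop1.png

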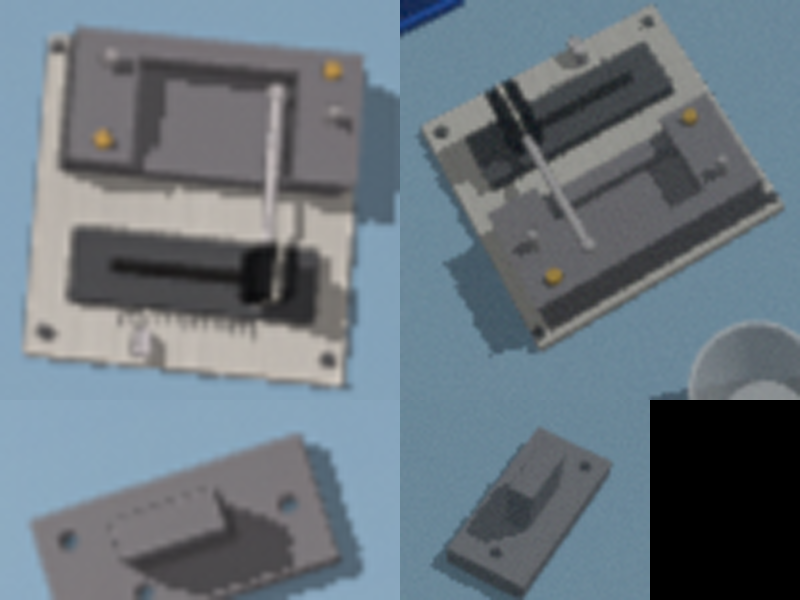

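The crops show the brass plungers of the lower half clearly, at (333,70) and (102,138) in the top crop. They also show the pointer at (140,340), the slide grip at (265,275), and the upper half's dowel holes at (288,503) and (67,540). I'll get coarse poses from the plungers and the plate silhouette, then hover for close wrist views.

```bash
cat > h.py <<'E'
import numpy as np,cv2
from plant import ctrl
def ray(s,u,v):
    d=np.linalg.inv(s['intrinsics'])@[u,v,1]; M=s['cam_to_world']
    return M[:3,3], M[:3,:3]@(d*[1,-1,-1])
def plane(s,p,z):
    o,d=ray(s,*p); return (o+d*(z-o[2])/d[2])
def proj(s,P):
    M=s['cam_to_world'];c=M[:3,:3].T@(np.asarray(P)-M[:3,3]);k=s['intrinsics']@(c*[1,-1,-1]);return k[:2]/k[2]
def blobs(mask,amin=4):
    n,l,st,ce=cv2.connectedComponentsWithStats(mask.astype(np.uint8)); return [(tuple(ce[i].round(1)),int(st[i,4])) for i in range(1,n) if st[i,4]>=amin]
def tri(s1,p1,s2,p2):
    o1,d1=ray(s1,*p1);o2,d2=ray(s2,*p2)
    t=np.linalg.lstsq(np.c_[d1,-d2],o2-o1,rcond=None)[0]
    return (o1+t[0]*d1+o2+t[1]*d2)/2,np.linalg.norm(o1+t[0]*d1-o2-t[1]*d2)
def pose2(q,w):   # rigid 2D fit: local q -> world w ; returns t, yaw, residuals
    q=np.array(q,float);w=np.array(w,float)[:,:2];a=q-q.mean(0);b=w-w.mean(0)
    th=np.arctan2((a[:,0]*b[:,1]-a[:,1]*b[:,0]).sum(),(a*b).sum())
    R=np.array([[np.cos(th),-np.sin(th)],[np.sin(th),np.cos(th)]]);t=w.mean(0)-R@q.mean(0)
    return t,th,np.linalg.norm(q@R.T+t-w,axis=1)
def yellow(f):
    h=cv2.cvtColor(f,cv2.COLOR_RGB2HSV);return cv2.inRange(h,(12,110,90),(28,255,255))
def grey(f):
    h=cv2.cvtColor(f,cv2.COLOR_RGB2HSV);return (((h[...,1]<45)|(h[...,0]>125)|(h[...,0]<40))&(h[...,1]<70)).astype(np.uint8)
E
python3 - <<'E'
from h import *
T=dict(np.load('pics/top0.npz'));S=dict(np.load('pics/scene0.npz'))
for s,b in((T,(315,178,390,253)),(S,(160,225,264,329))):
    m=yellow(s['frame']);k=np.zeros_like(m);k[b[1]:b[3],b[0]:b[2]]=1
    s['b']=sorted(blobs(m*k));print(s['b'])
a,b=T['b'][0][0],T['b'][-1][0]  # left=(-24,58), right=(24,-58)
print('plane',plane(T,a,.056),plane(T,b,.056),np.linalg.norm(plane(T,a,.056)-plane(T,b,.056)))
sb=[p for p,_ in S['b']]
for p in (a,b):
    for r in sb: print('tri',*tri(T,p,S,r))
print('lower',pose2([(-.024,.058),(.024,-.058)],[plane(T,a,.056),plane(T,b,.056)]))
m=grey(T['frame']);k=np.zeros_like(m);k[180:240,170:255]=1;m=m*k
n,l,st,ce=cv2.connectedComponentsWithStats(m);i=1+st[1:,4].argmax()
c=cv2.findContours((l==i).astype(np.uint8),cv2.RETR_EXTERNAL,cv2.CHAIN_APPROX_NONE)[0][0]
w=np.array([plane(T,p[0],.015)[:2] for p in c]);r=cv2.minAreaRect((w*1000).astype(np.float32));print('upper',r)
p=lambda x,y:plane(T,(315+x*75/400,178+y*75/400),.025)
print('pointer~',p(140,335))
E
```

```text
[((np.float64(333.8), np.float64(203.8)), 6), ((np.float64(376.9), np.float64(190.9)), 8)]
[((np.float64(199.5), np.float64(296.5)), 12), ((np.float64(234.9), np.float64(254.9)), 8)]
plane [ 0.57723436 -0.14734652  0.056     ] [ 0.61406762 -0.26722058  0.056     ] 0.1254052635849066
tri [ 0.5818462  -0.21442548 -0.06149365] 0.10235404708998347
tri [ 0.57753222 -0.14849196  0.05251058] 0.001358790495353122
tri [ 0.61441712 -0.26868342  0.05296527] 0.0013942395295699552
tri [ 0.61078649 -0.20356093  0.16943654] 0.07735565721223733
lower (array([ 0.59565099, -0.20728355]), np.float64(-0.09423036949885362), array([6.67875134e-05, 6.67875134e-05]))
upper ((562.8366088867188, 200.37152099609375), (73.45225524902344, 152.1085662841797), 18.6066951751709)
pointer~ [ 0.47812964 -0.17102029  0.025     ]
```

Lower: (0.5957, -0.2073), yaw -5.4°. The plunger spacing is 125.4 mm against the expected 125.5. Upper: about (0.563, 0.200), yaw about 18.6°, measured size 73x152 mm. The pointer is at about lower (-120, 25). I'll hover over the slide.

Emit:
drive_tool(
  targets=[
    {"x":-2.73,"y":-3.48},
    {"x":-2.73,"y":-3.48},
    {"x":-2.73,"y":-3.48},
    {"x":-2.73,"y":-3.48},
    {"x":-2.73,"y":-3.48},
    {"x":-2.73,"y":-3.48},
    {"x":-2.73,"y":-3.48},
    {"x":-2.73,"y":-3.48},
  ],
)

```text
invalid input at $.targets[0]: expected keys x, y, z, roll, fingers
```

Emit:
drive_tool(
  targets=[
    {"x":-2.73,"y":-3.48},
    {"x":-2.73,"y":-3.48},
    {"x":-2.73,"y":-3.48},
    {"x":-2.73,"y":-3.48},
    {"x":-2.73,"y":-3.48},
    {"x":-2.73,"y":-3.48},
    {"x":-2.73,"y":-3.48},
    {"x":-2.73,"y":-3.48},
  ],
)

```text
invalid input at $.targets[0]: expected keys x, y, z, roll, fingers
```

Emit:
drive_tool(
  targets=[
    {"x":-2.73,"y":-3.48},
    {"x":-2.73,"y":-3.48},
    {"x":-2.73,"y":-3.48},
    {"x":-2.73,"y":-3.48},
    {"z":1.5,"roll":-5.45},
    {"z":1.5,"roll":-5.45},
    {},
    {},
  ],
)

```text
invalid input at $.targets[0]: expected keys x, y, z, roll, fingers
```

```bash
python3 - <<'E'
from h import *
o=ctrl.get_obs();print(o['time'],o['tool_pos'],o['tcp_rot'],o['joint_positions'].round(2) if hasattr(o['joint_positions'],'round') else o['joint_positions'])
s=ctrl.snapshot('wrist');np.savez('pics/w1.npz',**s)
cv2.imwrite('pics/w1.png',s['frame'][:,:,::-1])
E
```

```text
0.15 [0.18306167 0.62325746 0.23843502] [-2.27436627e-04  1.42409792e-01  9.89807495e-01 -7.22988716e-04] [ 1.11  0.25  1.56 -0.    1.34 -0.17]
```

View pics/w1.png

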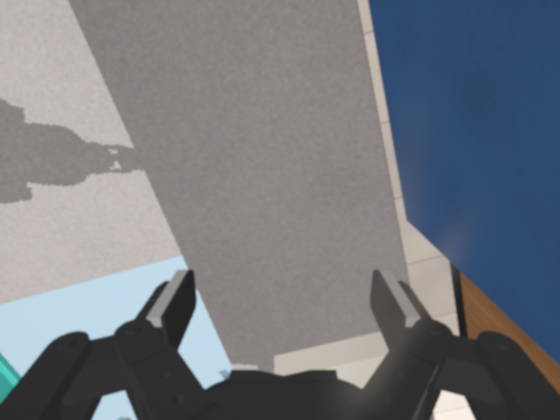

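The picture shows the fingers at (190,275) and (380,275), so the camera looks to the tool's +x side. Every row needs all five keys, so I'll resend the move, hovering slightly farther out so that the mould is in view.

Emit:
drive_tool(
  targets=[
    {"x":-3.16,"y":-3.36,"z":0,"roll":0,"fingers":8.5},
    {"x":-3.16,"y":-3.36,"z":0,"roll":0,"fingers":8.5},
    {"x":-3.16,"y":-3.36,"z":0,"roll":0,"fingers":8.5},
    {"x":-3.16,"y":-3.36,"z":0,"roll":0,"fingers":8.5},
    {"x":-3.16,"y":-3.36,"z":0,"roll":0,"fingers":8.5},
    {"x":-3.16,"y":-3.36,"z":0,"roll":0,"fingers":8.5},
    {"x":-3.16,"y":-3.36,"z":0,"roll":0,"fingers":8.5},
    {"x":-3.16,"y":-3.36,"z":0,"roll":0,"fingers":8.5},
  ],
)

```text
time: 1.0
tool_pos: [0.3504, 0.2928, 0.2393]
tcp_rot: [0.0, 0.142, 0.99, 0.0]
force: [1.0, 0.2, 0.7]
grip_width: 0.993
gripper_force: 0.0
```

Emit:
drive_tool(
  targets=[
    {"x":-3.16,"y":-3.36,"z":0,"roll":0,"fingers":8.5},
    {"x":-3.16,"y":-3.36,"z":0,"roll":0,"fingers":8.5},
    {"x":-3.16,"y":-3.36,"z":0,"roll":0,"fingers":8.5},
    {"x":-3.16,"y":-3.36,"z":0,"roll":0,"fingers":8.5},
    {"x":-3.16,"y":-3.36,"z":0,"roll":0,"fingers":8.5},
    {"x":-3.16,"y":-3.36,"z":0,"roll":0,"fingers":8.5},
    {"x":-3.16,"y":-3.36,"z":0,"roll":0,"fingers":8.5},
    {"x":-3.16,"y":-3.36,"z":0,"roll":0,"fingers":8.5},
  ],
)

```text
time: 1.8
tool_pos: [0.5172, -0.0366, 0.2393]
tcp_rot: [0.0, 0.143, 0.99, 0.0]
force: [1.2, 0.8, 0.5]
grip_width: 0.999
gripper_force: 0.0
```

Emit:
drive_tool(
  targets=[
    {"x":-3.16,"y":-3.36,"z":0,"roll":0,"fingers":8.5},
    {"x":-3.16,"y":-3.36,"z":0,"roll":0,"fingers":8.5},
    {"x":-3.16,"y":-3.36,"z":0,"roll":0,"fingers":8.5},
    {"x":-3.16,"y":-3.36,"z":0,"roll":0,"fingers":8.5},
    {"x":0,"y":0,"z":1.5,"roll":-5.45,"fingers":8.5},
    {"x":0,"y":0,"z":1.5,"roll":-5.45,"fingers":8.5},
    {"x":0,"y":0,"z":0,"roll":0,"fingers":8.5},
    {"x":0,"y":0,"z":0,"roll":0,"fingers":8.5},
  ],
)

```text
time: 2.6
tool_pos: [0.6, -0.1991, 0.2091]
tcp_rot: [-0.0, 0.049, 0.999, 0.0]
force: [0.4, 0.6, -0.3]
grip_width: 0.997
gripper_force: 0.0
```

```bash
python3 - <<'E'
from h import *
o=ctrl.get_obs();print(o['time'],o['tool_pos'],o['tcp_rot'],np.round(o['joint_positions'],2))
s=ctrl.snapshot('wrist');np.savez('pics/w1.npz',**s)
cv2.imwrite('pics/w2.png',s['frame'][:,:,::-1])
E
```

```text
2.6 [ 0.59996751 -0.1990958   0.20913007] [-3.74580394e-04  4.86937882e-02  9.98813672e-01  1.53230828e-04] [-0.5   0.23  1.63 -0.    1.28 -1.97]
```

View pics/w2.png

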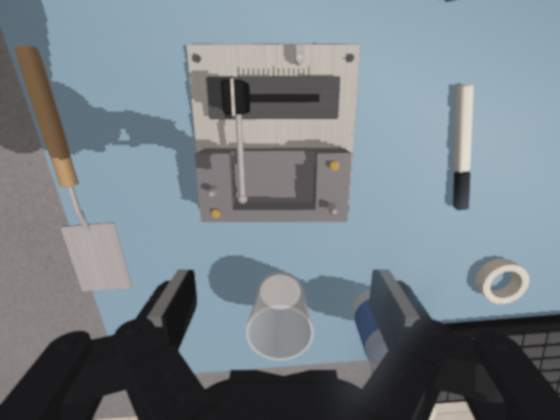

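The wrist view shows the plungers at (215,213) and (335,165), the dowels at (211,192) and (334,211), the slide's white line at (234,97) and the pointer at (300,55).

```bash
python3 - <<'E'
from h import *
s=dict(np.load('pics/w1.npz'));f=s['frame']
m=yellow(f);k=np.zeros_like(m);k[140:225,190:360]=1
b=sorted(blobs(m*k,6));print(b)
A=plane(s,b[0][0],.056);B=plane(s,b[-1][0],.056)
t,th,r=pose2([(.024,-.058),(-.024,.058)],[A,B]);print('lower',t,th,r)
R=np.array([[np.cos(th),-np.sin(th)],[np.sin(th),np.cos(th)]])
loc=lambda p,z:((plane(s,p,z)[:2]-t)@R*1000).round(1)
print('dowels',loc((211,190),.068),loc((334,210),.068))
print('plate corners',loc((187,44),.01),loc((359,43),.01))
h=cv2.cvtColor(f,cv2.COLOR_RGB2HSV)
k=(h[70:125,215:260,2]<60);ys,xs=np.nonzero(k)
l=(h[75:118,225:245,2]>130);print('line',[(tuple(np.add(p,(225,75))),n,loc(np.add(p,(225,75)),.0705)) for p,n in blobs(l)])
print('ptr col profile');
for v in range(46,66,2): print(v,cv2.cvtColor(f,cv2.COLOR_RGB2GRAY)[v,290:312].tolist())
print('blue->grid y at ptr row', loc((300,55),.026), loc((300,65),.026),loc((234,97),.0705))
a=cv2.resize(f[30:135,180:320],(800,600),interpolation=cv2.INTER_CUBIC);cv2.imwrite('pics/w2c.png',a[:,:,::-1])
E
```

```text
[((np.float64(215.5), np.float64(212.6)), 51), ((np.float64(333.6), np.float64(164.9)), 56)]
lower [ 0.59395456 -0.20756205] -0.09545520878292028 [0.00048025 0.00048025]
dowels [ -2.8 -57.3] [17.2 58.2]
plate corners [-133.6  -83.2] [-134.2   83.7]
line [((np.float64(231.8), np.float64(75.2)), 17, array([-100.8,  -32.1])), ((np.float64(233.1), np.float64(99.0)), 140, array([-82.5, -32.1]))]
ptr col profile
46 [130, 131, 132, 133, 135, 145, 159, 169, 173, 175, 175, 175, 174, 175, 179, 184, 186, 186, 185, 183, 182, 181]
48 [130, 131, 132, 131, 130, 141, 161, 173, 178, 178, 176, 176, 175, 176, 181, 186, 188, 188, 187, 185, 183, 182]
50 [131, 132, 133, 130, 129, 140, 159, 172, 174, 174, 174, 174, 174, 176, 180, 186, 188, 188, 187, 185, 183, 182]
52 [130, 132, 132, 130, 128, 139, 157, 169, 173, 174, 174, 174, 174, 175, 179, 185, 188, 188, 186, 185, 183, 182]
54 [130, 132, 131, 129, 128, 138, 157, 170, 177, 179, 178, 176, 175, 176, 179, 185, 187, 187, 187, 185, 183, 182]
56 [130, 131, 132, 130, 127, 139, 160, 178, 191, 196, 195, 189, 182, 178, 180, 185, 188, 187, 187, 185, 182, 182]
58 [130, 131, 132, 129, 128, 141, 161, 176, 183, 185, 187, 186, 181, 179, 181, 186, 187, 187, 186, 184, 183, 182]
60 [131, 131, 131, 128, 124, 128, 147, 165, 174, 177, 177, 174, 174, 178, 184, 186, 187, 187, 186, 184, 183, 182]
62 [139, 134, 134, 133, 127, 120, 120, 136, 155, 166, 169, 170, 174, 181, 186, 187, 187, 187, 185, 184, 182, 182]
64 [170, 169, 169, 170, 168, 163, 150, 136, 136, 153, 169, 178, 183, 186, 187, 187, 187, 186, 184, 182, 181, 182]
blue->grid y at ptr row [-121.7   25.8] [-113.2   25.9] [-84.  -31.2]
```

View pics/w2c.png

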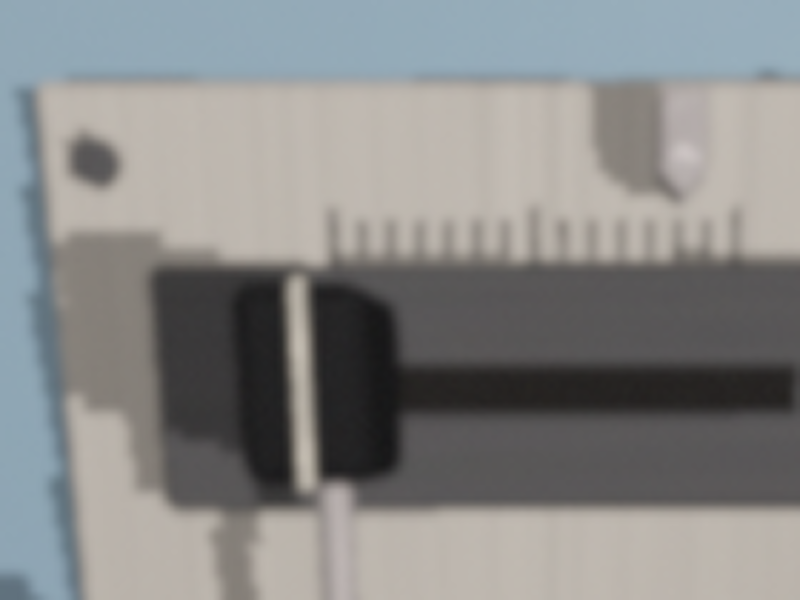

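The pointer tip is at lower y of about +25.3 mm (px 299.5,64) and the slide grip is at about -32 mm. I'll grip the slide now.

Emit:
drive_tool(
  targets=[
    {"x":4.5,"y":-2.06,"z":0,"roll":0,"fingers":8.5},
    {"x":4.5,"y":-2.06,"z":0,"roll":0,"fingers":8.5},
    {"x":0,"y":0,"z":4.5,"roll":0,"fingers":8.5},
    {"x":0,"y":0,"z":4.5,"roll":0,"fingers":8.5},
    {"x":0,"y":0,"z":4.0,"roll":0,"fingers":8.5},
    {"x":0,"y":0,"z":3.0,"roll":0,"fingers":8.5},
    {"x":0,"y":0,"z":0,"roll":0,"fingers":8.5},
  ],
  newtons=25,
)

```text
time: 3.35
tool_pos: [0.5042, -0.2298, 0.046]
tcp_rot: [-0.003, 0.048, 0.999, 0.002]
force: [0.2, 0.8, -0.7]
grip_width: 0.994
gripper_force: 0.0
```

Emit:
drive_tool(
  targets=[
    {"x":0,"y":0,"z":0,"roll":0,"fingers":1.5},
    {"x":0,"y":0,"z":0,"roll":0,"fingers":1.5},
    {"x":0,"y":0,"z":0,"roll":0,"fingers":1.5},
    {"x":0,"y":0,"z":0,"roll":0,"fingers":1.5},
    {"x":0,"y":0,"z":0,"roll":0,"fingers":1.5},
    {"x":0,"y":0,"z":0,"roll":0,"fingers":1.5},
  ],
)

```text
time: 3.95
tool_pos: [0.5074, -0.2322, 0.0506]
tcp_rot: [0.001, 0.048, 0.999, -0.0]
force: [-1.4, 0.9, 6.8]
grip_width: 0.225
gripper_force: 28.7
```

Emit:
drive_tool(
  targets=[
    {"x":0,"y":0.8,"z":0,"roll":0,"fingers":1.5},
    {"x":0,"y":1.0,"z":0,"roll":0,"fingers":1.5},
    {"x":0,"y":1.0,"z":0,"roll":0,"fingers":1.5},
    {"x":0,"y":1.0,"z":0,"roll":0,"fingers":1.5},
    {"x":0,"y":1.0,"z":0,"roll":0,"fingers":1.5},
    {"x":0,"y":0.7,"z":0,"roll":0,"fingers":1.5},
    {"x":0,"y":0.3,"z":0,"roll":0,"fingers":1.5},
    {"x":0,"y":0,"z":0,"roll":0,"fingers":1.5},
  ],
)

```text
time: 4.75
tool_pos: [0.5129, -0.1738, 0.0507]
tcp_rot: [0.001, 0.048, 0.999, -0.0]
force: [-2.5, 0.9, 8.5]
grip_width: 0.231
gripper_force: 28.9
```

Emit:
drive_tool(
  targets=[
    {"x":0,"y":0,"z":0,"roll":0,"fingers":1.5},
    {"x":0,"y":0,"z":0,"roll":0,"fingers":8.5},
    {"x":0,"y":0,"z":0,"roll":0,"fingers":8.5},
    {"x":0,"y":0,"z":0,"roll":0,"fingers":8.5},
    {"x":0,"y":0,"z":0,"roll":0,"fingers":8.5},
    {"x":0,"y":0,"z":0,"roll":0,"fingers":8.5},
  ],
)

```text
time: 5.35
tool_pos: [0.512, -0.1739, 0.0491]
tcp_rot: [-0.0, 0.048, 0.999, 0.0]
force: [-0.3, -0.7, -0.4]
grip_width: 0.993
gripper_force: 0.0
```

Emit:
drive_tool(
  targets=[
    {"x":0,"y":0,"z":-3,"roll":0,"fingers":8.5},
    {"x":0,"y":0,"z":-4.5,"roll":0,"fingers":8.5},
    {"x":0,"y":0,"z":-4.5,"roll":0,"fingers":8.5},
    {"x":-4.5,"y":0,"z":-3,"roll":0,"fingers":8.5},
    {"x":-4.5,"y":0,"z":-1,"roll":0,"fingers":8.5},
    {"x":0,"y":0,"z":0,"roll":0,"fingers":8.5},
    {"x":0,"y":0,"z":0,"roll":0,"fingers":8.5},
  ],
)

```text
time: 6.05
tool_pos: [0.5986, -0.1821, 0.2065]
tcp_rot: [-0.0, 0.048, 0.999, 0.0]
force: [0.1, -0.4, -0.1]
grip_width: 0.996
gripper_force: 0.0
```

```bash
python3 - <<'E'
from h import *
o=ctrl.get_obs();print(o['time'],o['tool_pos'],o['tcp_rot'],np.round(o['joint_positions'],2))
s=ctrl.snapshot('wrist');np.savez('pics/w3.npz',**s);f=s['frame']
m=yellow(f);g=np.zeros_like(m);g[100:250,120:400]=1
b=sorted([x for x in blobs(m*g,10)]);print(b)
A=plane(s,b[0][0],.056);B=plane(s,b[-1][0],.056)
t,th,r=pose2([(.024,-.058),(-.024,.058)],[A,B]);print('lower',t,th,r)
R=np.array([[np.cos(th),-np.sin(th)],[np.sin(th),np.cos(th)]])
W=lambda x,y,z:proj(s,np.r_[t+R@[x,y],z])
print('pix of ptr tip, line, dowels',W(-.112,.0253,.026),W(-.085,.0253,.0705),W(0,-.058,.068),W(.018,.058,.068))
c=W(-.1,.0253,.03);x0,y0=(c-[70,52]).astype(int);x0=max(x0,0);y0=max(y0,0);print(x0,y0)
cv2.imwrite('pics/w3c.png',np.hstack([cv2.resize(f[y0:y0+105,x0:x0+105],(400,400),interpolation=cv2.INTER_CUBIC),cv2.resize(f,(400,400))])[:,:,::-1])
E
```

```text
6.05 [ 0.5986399  -0.18212358  0.20649659] [-4.40676257e-04  4.75039108e-02  9.98870944e-01  1.47212093e-04] [-0.48  0.22  1.65 -0.    1.27 -1.95]
[((np.float64(198.5), np.float64(216.3)), 56), ((np.float64(316.1), np.float64(168.9)), 58)]
lower [ 0.59409693 -0.20743674] -0.09505003750736811 [0.00064604 0.00064604]
pix of ptr tip, line, dowels [281.95816113  69.70788926] [281.89026419  99.62013831] [192.24446003 196.78155538] [316.48697289 214.97428002]
211 31
```

View pics/w3c.png

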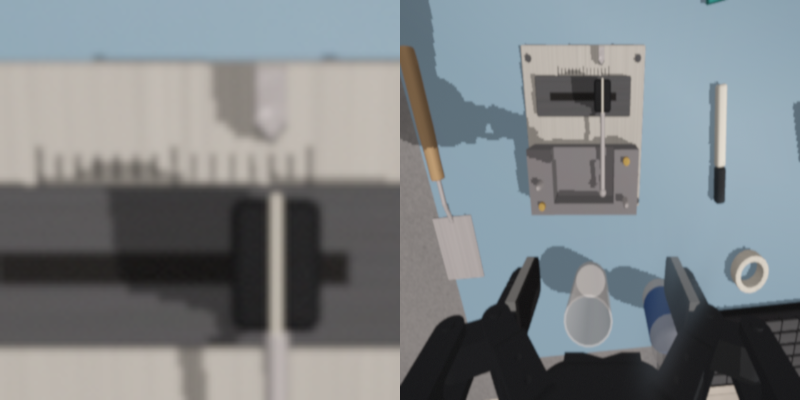

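The line appears at crop x of about 275-280 and the pointer tip at about 270-272, so they are nearly level. I'll check this numerically.

```bash
python3 - <<'E'
from h import *
s=dict(np.load('pics/w3.npz'))
t=np.array([.5941,-.2074]);th=-.0951
R=np.array([[np.cos(th),-np.sin(th)],[np.sin(th),np.cos(th)]])
loc=lambda x,y,z:((plane(s,(211+x/3.81,31+y/3.81),z)[:2]-t)@R*1000).round(1)
print('line',loc(275,195,.0705),loc(280,325,.0705),'tip',loc(270,135,.022),'body',loc(257,90,.026),loc(288,90,.026))
print('ticks',loc(40,180,.015),loc(310,180,.015), 'track hole plate',)
# upper from the same view? top-view refine: holes
E
```

```text
line [-98.4  26.3] [-71.7  27.4] tip [-115.2   25.2] body [-124.8   22. ] [-124.8   29.6]
ticks [-105.4  -34. ] [-105.4   35.4] track hole plate
```

The grip is level with the pointer to about 1 mm. Next I'll hover over the upper half, turned to match it.

Emit:
drive_tool(
  targets=[
    {"x":0.63,"y":4.74,"z":0,"roll":0,"fingers":8.5},
    {"x":0.63,"y":4.74,"z":0,"roll":0,"fingers":8.5},
    {"x":0.63,"y":4.74,"z":0,"roll":0,"fingers":8.5},
    {"x":0.63,"y":4.74,"z":0,"roll":0,"fingers":8.5},
    {"x":0.63,"y":4.74,"z":0,"roll":0,"fingers":8.5},
    {"x":0.63,"y":4.74,"z":0,"roll":0,"fingers":8.5},
    {"x":0.63,"y":4.74,"z":0,"roll":0,"fingers":8.5},
    {"x":0.63,"y":4.74,"z":0,"roll":0,"fingers":8.5},
  ],
)

```text
time: 6.9
tool_pos: [0.5826, 0.2014, 0.2063]
tcp_rot: [-0.001, 0.048, 0.999, -0.0]
force: [0.7, -0.4, 0.1]
grip_width: 0.995
gripper_force: 0.0
```

Emit:
drive_tool(
  targets=[
    {"x":0,"y":0,"z":0,"roll":-8,"fingers":8.5},
    {"x":0,"y":0,"z":0,"roll":-8,"fingers":8.5},
    {"x":0,"y":0,"z":0,"roll":-8,"fingers":8.5},
    {"x":0,"y":0,"z":0,"roll":0,"fingers":8.5},
    {"x":0,"y":0,"z":0,"roll":0,"fingers":8.5},
  ],
)

```text
time: 7.4
tool_pos: [0.5835, 0.1996, 0.2065]
tcp_rot: [-0.001, -0.159, 0.987, -0.0]
force: [0.6, 0.5, -0.2]
grip_width: 0.996
gripper_force: 0.0
```

```bash
python3 - <<'E'
from h import *
o=ctrl.get_obs();print(o['time'],o['tool_pos'],o['tcp_rot'],np.round(o['joint_positions'],2))
s=ctrl.snapshot('wrist');np.savez('pics/w4.npz',**s);f=s['frame']
C=proj(s,(.563,.2,.02));print(C)
x0,y0=(C-[100,75]).astype(int);print(x0,y0)
cv2.imwrite('pics/w4c.png',cv2.resize(f[y0:y0+150,x0:x0+200],(800,600),interpolation=cv2.INTER_CUBIC)[:,:,::-1])
E
```

```text
7.4 [0.58352916 0.19959107 0.20647589] [-6.00523303e-04 -1.59306908e-01  9.87228924e-01 -4.98418810e-06] [ 0.15  0.2   1.67 -0.    1.27 -1.74]
[288.72613497 167.92482702]
188 92
```

View pics/w4c.png

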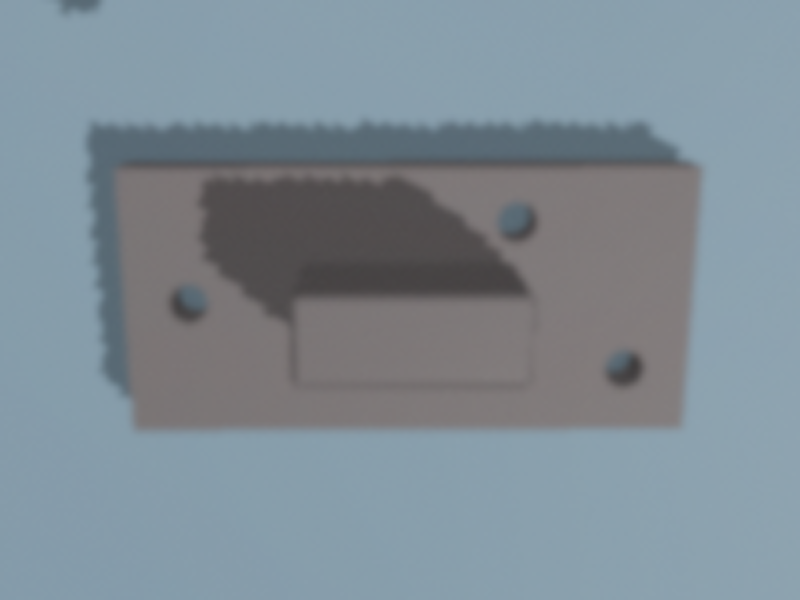

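The crop shows the holes at (188,302), (624,368) and (517,221), the rib top's corners at (293..530, 296..386), and the plate top's corners at (115,165), (701,165), (682,428) and (135,428).

```bash
python3 - <<'E'
from h import *
s=dict(np.load('pics/w4.npz'));o=ctrl.get_obs()
P=lambda x,y,z:plane(s,(188+(x-1.5)/4,92+(y-1.5)/4),z)
hol=pose2([(0,-.058),(.018,.058),(-.021,.028)],[P(188,302,.02),P(624,368,.02),P(517,221,.02)])
cor=pose2([(-.035,-.075),(-.035,.075),(.035,.075),(.035,-.075)],[P(115,165,.02),P(701,165,.02),P(682,428,.02),P(135,428,.02)])
rib=pose2([(-.011,-.028),(-.011,.028),(.011,.028),(.011,-.028)],[P(293,296,.066),P(530,296,.066),P(529,386,.066),P(293,386,.066)])
q=o['tcp_rot'];phi=2*np.arctan2(q[2],q[1])%(2*np.pi)  # tool x angle
phi-=np.pi/2
print('tool y angle-90deg',np.degrees(phi)-90)
ax=np.array([[-np.sin(phi),np.cos(phi)],[np.cos(phi),np.sin(phi)]])
for n,r in(('holes',hol),('corners',cor),('rib',rib)):print(n,r[0],np.degrees(r[1]),(r[2]*1000).round(1),'tool shift cm',(ax@(r[0]-o['tool_pos'][:2])*100).round(2))
E
```

```text
tool y angle-90deg 18.35838258942914
holes [0.56181078 0.20066138] 18.40882938206628 [0.2 0.2 0.1] tool shift cm [2.05 0.79]
corners [0.5616358  0.20063282] 18.43355770590592 [0.2 0.5 0.2 0.5] tool shift cm [2.07 0.79]
rib [0.56201095 0.20040922] 18.357414827636592 [1.3 1.3 0.8 0.8] tool shift cm [2.04 0.76]
```

Emit:
drive_tool(
  targets=[
    {"x":2.06,"y":0.78,"z":0,"roll":0,"fingers":8.5},
    {"x":0,"y":0,"z":4.5,"roll":0,"fingers":8.5},
    {"x":0,"y":0,"z":4.5,"roll":0,"fingers":8.5},
    {"x":0,"y":0,"z":4.2,"roll":0,"fingers":8.5},
    {"x":0,"y":0,"z":2.5,"roll":0,"fingers":8.5},
    {"x":0,"y":0,"z":1.5,"roll":0,"fingers":8.5},
    {"x":0,"y":0,"z":0,"roll":0,"fingers":8.5},
    {"x":0,"y":0,"z":0,"roll":0,"fingers":8.5},
  ],
  newtons=80,
)

```text
time: 8.25
tool_pos: [0.5633, 0.201, 0.0362]
tcp_rot: [0.001, -0.161, 0.987, -0.0]
force: [0.2, -0.3, 0.5]
grip_width: 0.994
gripper_force: 0.0
```

Emit:
drive_tool(
  targets=[
    {"x":0,"y":0,"z":0,"roll":0,"fingers":4.5},
    {"x":0,"y":0,"z":0,"roll":0,"fingers":4.5},
    {"x":0,"y":0,"z":0,"roll":0,"fingers":4.5},
    {"x":0,"y":0,"z":0,"roll":0,"fingers":4.5},
    {"x":0,"y":0,"z":0,"roll":0,"fingers":4.5},
  ],
)

```text
time: 8.75
tool_pos: [0.5641, 0.2012, 0.0372]
tcp_rot: [0.002, -0.161, 0.987, -0.0]
force: [-0.0, -0.7, 6.0]
grip_width: 0.644
gripper_force: 85.6
```

The grip reads 54.7 mm opening, which matches the rib. I'll lift and check the held plate with the wrist camera.

Emit:
drive_tool(
  targets=[
    {"x":0,"y":0,"z":-1,"roll":0,"fingers":4.5},
    {"x":0,"y":0,"z":-3,"roll":0,"fingers":4.5},
    {"x":0,"y":0,"z":-4,"roll":0,"fingers":4.5},
    {"x":0,"y":0,"z":-4,"roll":0,"fingers":4.5},
    {"x":0,"y":0,"z":0,"roll":8,"fingers":4.5},
    {"x":0,"y":0,"z":0,"roll":8,"fingers":4.5},
    {"x":0,"y":0,"z":0,"roll":8,"fingers":4.5},
    {"x":0,"y":0,"z":0,"roll":0,"fingers":4.5},
  ],
)

```text
time: 9.55
tool_pos: [0.5616, 0.2008, 0.1548]
tcp_rot: [-0.001, 0.048, 0.999, -0.0]
force: [-0.8, -0.2, -2.8]
grip_width: 0.641
gripper_force: 85.4
```

```bash
python3 - <<'E'
from h import *
o=ctrl.get_obs();print(o['time'],o['tool_pos'],o['tcp_rot'],np.round(o['joint_positions'],2),o['gripper_force'],o['force'])
s=ctrl.snapshot('wrist');np.savez('pics/w5.npz',**s);f=s['frame']
cv2.imwrite('pics/w5c.png',cv2.resize(f[120:420,83:483],(800,600),interpolation=cv2.INTER_CUBIC)[:,:,::-1])
E
```

```text
9.55 [0.56163941 0.20082702 0.15476973] [-6.00457394e-04  4.76047556e-02  9.98866062e-01 -1.33539549e-04] [ 0.15  0.21  1.76 -0.    1.17 -1.32] 85.40447115898132 [-0.84348023 -0.19822776 -2.75344201]
```

View pics/w5c.png

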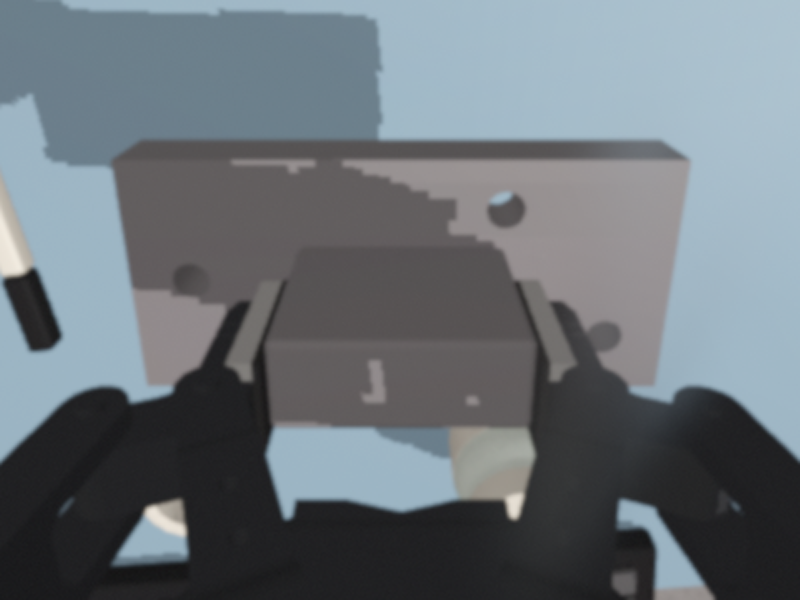

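The plate hangs level, with its top corners at (114,160) and (688,160), hole a at (190,280), the fill hole at (506,209), and hole b at (603,336) partly hidden.

```bash
python3 - <<'E'
from h import *
s=dict(np.load('pics/w5.npz'));o=ctrl.get_obs();tp=o['tool_pos']
q=o['tcp_rot'];phi=2*np.arctan2(q[2],q[1])-np.pi/2
ax=np.array([[-np.sin(phi),np.cos(phi)],[np.cos(phi),np.sin(phi)]])
P=lambda x,y,z:plane(s,(83+(x-.5)/2,120+(y-.5)/2),z)
L=[(-.035,-.075),(-.035,.075),(0,-.058),(-.021,.028)]
for h in (.013,.015,.017,.019,.021):
    W=[P(*p,tp[2]-h) for p in [(114,160),(688,160),(190,280),(506,209)]]
    t,th,r=pose2(L,W);print(h,'width',np.linalg.norm(W[0]-W[1]).round(4),'yaw rel tool deg',(np.degrees(th-phi)+90).round(2),'rib in tool cm',(ax@(t-tp[:2])*100).round(2),(r*1000).round(1))
E
```

```text
0.013 width 0.1449 yaw rel tool deg -0.18 rib in tool cm [0.36 0.06] [2.6 2.7 1.1 0.9]
0.015 width 0.1468 yaw rel tool deg -0.18 rib in tool cm [0.28 0.05] [1.7 1.6 0.4 0.4]
0.017 width 0.1488 yaw rel tool deg -0.18 rib in tool cm [0.21 0.04] [0.8 0.5 0.4 0.3]
0.019 width 0.1507 yaw rel tool deg -0.18 rib in tool cm [0.13 0.03] [0.1 0.6 1.1 0.6]
0.021 width 0.1527 yaw rel tool deg -0.18 rib in tool cm [0.05 0.02] [1.  1.7 1.8 1.1]
```

The rib sits about +2 mm along tool x from the TCP, and the yaw is aligned. I'll carry it over the lower half.

Emit:
drive_tool(
  targets=[
    {"x":-0.81,"y":-4.49,"z":0,"roll":0,"fingers":4.5},
    {"x":-0.81,"y":-4.49,"z":0,"roll":0,"fingers":4.5},
    {"x":-0.81,"y":-4.49,"z":0,"roll":0,"fingers":4.5},
    {"x":-0.81,"y":-4.49,"z":0,"roll":0,"fingers":4.5},
    {"x":-0.81,"y":-4.49,"z":0,"roll":0,"fingers":4.5},
    {"x":-0.81,"y":-4.49,"z":0,"roll":0,"fingers":4.5},
    {"x":-0.81,"y":-4.49,"z":0,"roll":0,"fingers":4.5},
    {"x":-0.81,"y":-4.49,"z":0,"roll":0,"fingers":4.5},
  ],
)

```text
time: 10.4
tool_pos: [0.5922, -0.1646, 0.1549]
tcp_rot: [-0.0, 0.046, 0.999, 0.0]
force: [0.7, -0.3, -2.9]
grip_width: 0.649
gripper_force: 86.1
```

Emit:
drive_tool(
  targets=[
    {"x":-0.81,"y":-4.49,"z":0,"roll":0,"fingers":4.5},
    {"x":0,"y":0,"z":0,"roll":0,"fingers":4.5},
    {"x":0,"y":0,"z":0,"roll":0,"fingers":4.5},
    {"x":0,"y":0,"z":0,"roll":0,"fingers":4.5},
  ],
)

```text
time: 10.8
tool_pos: [0.596, -0.2072, 0.1545]
tcp_rot: [-0.001, 0.047, 0.999, 0.0]
force: [-0.3, 0.6, -2.5]
grip_width: 0.644
gripper_force: 86.4
```

```bash
python3 - <<'E'
from h import *
o=ctrl.get_obs();print(o['time'],o['tool_pos'],o['tcp_rot'],o['force'].round(1))
for n in ('top','scene'):
    s=ctrl.snapshot(n);np.savez('pics/%s6.npz'%n,**s)
T=dict(np.load('pics/top6.npz'));S=dict(np.load('pics/scene6.npz'))
c=proj(T,(.594,-.207,.09)).astype(int);d=proj(S,(.594,-.207,.09)).astype(int);print(c,d)
cr=lambda f,c,w:cv2.resize(f[max(c[1]-w,0):c[1]+w,c[0]-w:c[0]+w],(400,400),interpolation=cv2.INTER_CUBIC)
cv2.imwrite('pics/c6.png',np.hstack([cr(T['frame'],c,50),cr(S['frame'],d,60)])[:,:,::-1])
E
```

```text
10.8 [ 0.59600273 -0.20719575  0.15450865] [-5.79398798e-04  4.67825611e-02  9.98904825e-01  4.55731814e-04] [-0.3  0.6 -2.5]
[357 195] [215 267]
```

View pics/c6.png

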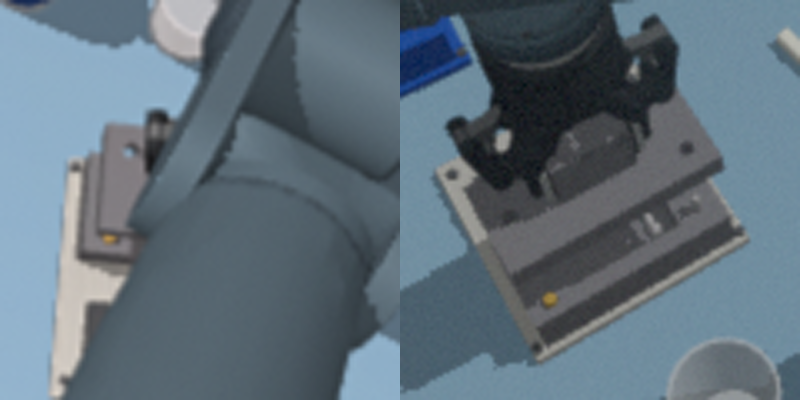

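The views show the held plate squarely above the lower half. I'll descend to just above the dowels, then creep down.

Emit:
drive_tool(
  targets=[
    {"x":0,"y":-0.05,"z":2.5,"roll":0,"fingers":4.5},
    {"x":0,"y":0,"z":1.9,"roll":0,"fingers":4.5},
    {"x":0,"y":0,"z":0,"roll":0,"fingers":4.5},
    {"x":0,"y":0,"z":0.3,"roll":0,"fingers":4.5},
    {"x":0,"y":0,"z":0.2,"roll":0,"fingers":4.5},
    {"x":0,"y":0,"z":0.2,"roll":0,"fingers":4.5},
    {"x":0,"y":0,"z":0.1,"roll":0,"fingers":4.5},
    {"x":0,"y":0,"z":0,"roll":0,"fingers":4.5},
  ],
)

```text
time: 11.7
tool_pos: [0.5965, -0.2089, 0.1033]
tcp_rot: [0.0, 0.048, 0.999, -0.0]
force: [0.9, 0.2, -3.0]
grip_width: 0.64
gripper_force: 86.6
```

Emit:
drive_tool(
  targets=[
    {"x":0,"y":0,"z":0.2,"roll":0,"fingers":4.5},
    {"x":0,"y":0,"z":0.2,"roll":0,"fingers":4.5},
    {"x":0,"y":0,"z":0.1,"roll":0,"fingers":4.5},
    {"x":0,"y":0,"z":0,"roll":0,"fingers":4.5},
  ],
)

```text
time: 12.1
tool_pos: [0.5962, -0.2087, 0.0977]
tcp_rot: [-0.0, 0.048, 0.999, 0.0]
force: [-1.1, -0.0, -2.6]
grip_width: 0.644
gripper_force: 86.6
```

Emit:
drive_tool(
  targets=[
    {"x":0,"y":0,"z":0.2,"roll":0,"fingers":4.5},
    {"x":0,"y":0,"z":0.2,"roll":0,"fingers":4.5},
    {"x":0,"y":0,"z":0.1,"roll":0,"fingers":4.5},
    {"x":0,"y":0,"z":0,"roll":0,"fingers":4.5},
  ],
)

```text
time: 12.5
tool_pos: [0.5964, -0.2088, 0.0933]
tcp_rot: [-0.0, 0.048, 0.999, 0.0]
force: [-1.5, 0.4, -0.5]
grip_width: 0.643
gripper_force: 86.9
```

Emit:
drive_tool(
  targets=[
    {"x":0,"y":0,"z":0.2,"roll":0,"fingers":4.5},
    {"x":0,"y":0,"z":0.2,"roll":0,"fingers":4.5},
    {"x":0,"y":0,"z":0.2,"roll":0,"fingers":4.5},
    {"x":0,"y":0,"z":0,"roll":0,"fingers":4.5},
  ],
)

```text
time: 12.9
tool_pos: [0.5966, -0.2089, 0.0881]
tcp_rot: [0.0, 0.048, 0.999, -0.0]
force: [-3.9, 2.6, 7.3]
grip_width: 0.644
gripper_force: 87.6
```

Emit:
drive_tool(
  targets=[
    {"x":0,"y":0,"z":0.2,"roll":0,"fingers":4.5},
    {"x":0,"y":0,"z":0.1,"roll":0,"fingers":4.5},
    {"x":0,"y":0,"z":0,"roll":0,"fingers":4.5},
    {"x":0,"y":0,"z":0,"roll":0,"fingers":4.5},
  ],
)

```text
time: 13.3
tool_pos: [0.5967, -0.2089, 0.0873]
tcp_rot: [-0.0, 0.048, 0.999, -0.0]
force: [-10.3, 5.0, 19.2]
grip_width: 0.642
gripper_force: 89.2
```

Emit:
drive_tool(
  targets=[
    {"x":0.08,"y":0.03,"z":0.1,"roll":0,"fingers":4.5},
    {"x":0,"y":0,"z":0,"roll":0,"fingers":4.5},
    {"x":0,"y":0,"z":0,"roll":0,"fingers":4.5},
    {"x":0,"y":0,"z":0,"roll":0,"fingers":4.5},
  ],
)

```text
time: 13.7
tool_pos: [0.5966, -0.2089, 0.0872]
tcp_rot: [0.001, 0.048, 0.999, -0.0]
force: [-11.8, 5.2, 21.5]
grip_width: 0.642
gripper_force: 89.5
```

```bash
python3 - <<'E'
from h import *
o=ctrl.get_obs();print(o['time'],o['tool_pos'],o['tcp_rot'],o['force'].round(1),o['moment'].round(2))
s=ctrl.snapshot('wrist');np.savez('pics/w7.npz',**s);S=ctrl.snapshot('scene')
f=s['frame'];d=proj(S,(.594,-.207,.06)).astype(int)
g=S['frame'][d[1]-60:d[1]+60,d[0]-60:d[0]+60]
cv2.imwrite('pics/c7.png',np.hstack([cv2.resize(f[:300,130:430],(400,400)),cv2.resize(g,(400,400),interpolation=cv2.INTER_CUBIC)])[:,:,::-1])
E
```

```text
13.7 [ 0.59655662 -0.20885295  0.08723777] [ 5.12087499e-04  4.76968293e-02  9.98861668e-01 -3.45217850e-04] [-11.8   5.2  21.5] [ 0.87  1.75 -0.05]
```

View pics/c7.png

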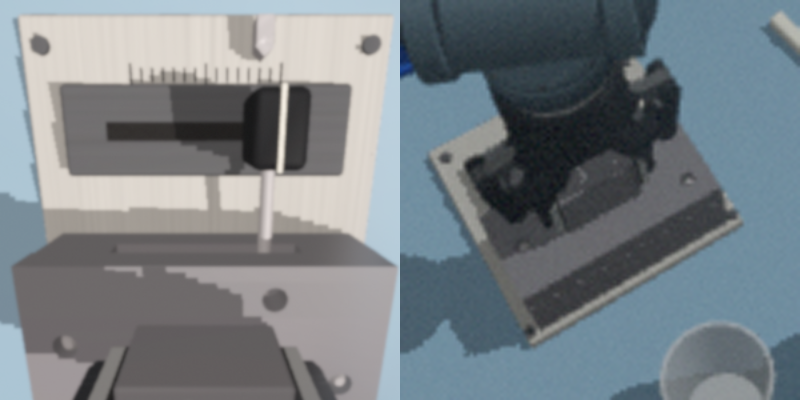

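The halves look flush all round, with no gap, and the dowels show in their holes at (63,345) and (341,382). I'll recheck the slide from this closer view, since perspective makes it look offset.

```bash
python3 - <<'E'
from h import *
s=dict(np.load('pics/w7.npz'));t=np.array([.594,-.2074]);th=-.0952
R=np.array([[np.cos(th),-np.sin(th)],[np.sin(th),np.cos(th)]])
loc=lambda x,y,z:((plane(s,(130+x*.75,y*.75),z)[:2]-t)@R*1000).round(1)
print('line',loc(285,85,.0705),loc(280,172,.0705),'tip',loc(263,55,.022),'body',loc(253,20,.026),loc(272,20,.026),'ticks',loc(129,80,.01),loc(281,80,.01),'holes',loc(40,45,.01),loc(370,45,.01),'pin',loc(266,180,.0445),loc(265,230,.0445))
print('dowels',loc(63,345,.068),loc(341,382,.068))
g=cv2.resize(s['frame'][0:150,230:430],(800,600),interpolation=cv2.INTER_CUBIC);cv2.imwrite('pics/w7c.png',g[:,:,::-1])
E
```

```text
line [-98.2  26.5] [-69.7  26.5] tip [-115.4   24.9] body [-127.7   19.6] [-127.7   27.5] ticks [-107.  -36.] [-107.    35.4] holes [-121.5  -75.9] [-121.5   75.3] pin [-64.4  25.5] [-42.9  26.1]
dowels [  1.3 -60.3] [19.4 59. ]
```

The slide is level within about 1.5 mm: its line is at 26.5, the pin at 25.8, and the gripper release point at 25.5, against about 25 for the pointer. The mould is held with about 24 N down at the flush height, so I'm handing in.

```bash
python3 -c "
from plant import ctrl
print(ctrl.sign_off()); o=ctrl.get_obs(); print(o['time'],o['tool_pos'],o['force'],o['gripper_force'])"
```

```text
the job is handed in; nothing more can be done
None
the job is handed in; nothing more can be done
```

I handed the job in with the slide about 1.5 mm from level with the pointer and the upper half on its dowels, flush and held shut with about 24 N; the judged result was not shown.

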